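# Gauge the deep pocket of a machined housing

## Robot

A 6-joint arm with a two-finger parallel gripper is mounted at the origin on a cart in front of the work surface, level with it; the furniture and walls round the work are solid. World frame = base frame: x ahead of the robot, y to its left, z up, the work surface at z = 0. Lengths are in mm, angles in rad, forces in N, time in s.
With the tool pointing down it reaches from about 350 to 875 mm from the base axis. Payload 4.2 kg.
Tool frame: the origin (TCP) lies at the very end of the fingers, on their centre line; the grasp point (between the pads) lies 19 mm behind it; z points along the fingers, y is the line along which they close (so a half turn about z gives the same grasp; the last joint's range is limited). The gripper opens to 85 mm and grips with 20 to 120 N. Pads are 22 mm wide; open, the fingers measure 114 mm over their backs; the gripper's body (76 mm by 85 mm) begins 54 mm behind the grasp point. The pads swing forward as they close: fully open they stand 13 mm farther back than shut.
Start: joints at [-1.016, 0.385, 0.008, 0, -1.194, -0.259], TCP at [182.207, -597.829, 231.312] pointing down, gripper open.
Joint ranges: [-3.14, 3.14], [-1.21, 2.06], [-1.07, 1.41], [-3.16, 2.05], [-2.99, -0.16], [-3.1, 3.1]. Speed limits (rad/s): [2.79, 2.79, 3.14, 3.14, 3.14, 3.14].

## Interface

Orientations are given as a unit quaternion [x, y, z, w].
In Python, from bench import read_state, get_image, camera_model, job_done gives the robot as it stands.
- The arm moves only by the shell command python3 -m handwheel 'ROWS'. ROWS is JSON, a list of rows, each a list of 7 numbers: the shift along the tool's x, y, z in m, then the turn, a rotation vector about the tool's x, y, z in rad, then the gripper's target within -1 to 1 (fully open at 1, half-way at 0, shut at -1). In form: [[dx, dy, dz, wx, wy, wz, jaw], ...]. A call has 1 to 10 rows; each row is the pose to reach, as a shift and turn from the pose commanded when the call began, along the tool's axes at that moment; what a row does not reach only later rows make up. A row lasts 1/8 s, in which the tool goes at most 62.5 mm and 10.7 degrees, less where a joint would pass 70% of its speed; a pose out of reach is approached as far as the arm can. A call with a gripper value outside its range is refused whole. The fingers move at their own pace and stop on an object; the grip force is fixed at half the most. Time passes only in rows, so rows that repeat a pose let the fingers close. It gives the time, the measured TCP pose, the force, the opening and the grip force at its end, in the units of the state.
- read_state(): the state, without advancing time (a new reading comes with each control period).
- get_image(name): name is "scene" or "top" or "wrist"; returns (picture, depth): 384x512x3 uint8, blue, green, red; 384x512 float32, mm along the optical axis (not along the pixel's ray), 0 where there is no reading.
- camera_model(name): a dict with "K" (3x3 intrinsics, pixels), "rvec" (rotation vector, rad) and "tvec" (3), from world to camera coordinates, as OpenCV has them; the wrist camera has in their place "hand_eye" (4x4, takes a point from camera to tool coordinates, whose origin is the TCP and whose axes are the flange's). Camera axes: x right, y down, z forward; pixel columns grow to the right and rows downward; lengths in mm; the calibration is good to about 2 mm. The wrist camera is an equidistant fisheye: a pixel r from the principal point sees the ray r / f radians off the axis. A picture is of the moment at which its call begins: read the wrist's pose just before it. camera_model takes no time and is no camera call.
- job_done(): hands the job in; it is judged then, once.
The state is a dict: "clock": time; "joints": joint angles; "joint_vel": joint speeds; "joint_efforts": joint torques, N m; "position": TCP position; "ee_rot": TCP orientation; "contact_force": force on the tool from outside, world axes, zero at the start; "wrist_torque": the same for the moment, N m; "gripper_width": finger opening in mm; "grasp_force": force on a finger pad.
Only numpy, scipy, OpenCV 4.12 (cv2) and the standard library are available. Lean on these libraries where they do the work, as an engineer would, in place of code of your own. Each camera call takes 0.05 s, during which the arm holds its last target. There are 200 camera calls.

## Task

Put the machined housing flat on the base plate of the depth gauge, deep-pocket end first and up against the stop, so that the deep pocket is under the probe. Then lower the probe by its knob until it touches the bottom of that pocket, without forcing it, and after that press the clamp lever down to its end to lock the slide. Leave everything like that and let go.

Things in the scene. Friction and masses are not known exactly. Their poses are not given: they have to be found in the camera images.
- gauge: Bench depth gauge, fixed. Origin on the probe's axis at the cart top, under its base plate; x points from its open front to its column, z up. Steel base plate 8 mm thick, y -55 to 55, x -200 to 85 mm. Column 30 mm thick at x = 64 carries a grey head: x -22 to 84, y -22 to 22, z 92 to 122 mm; the probe runs through it. A small loose nut lies beside the column.
- stop (a point): Middle of the stop bar's front face, 31 mm behind the probe's axis (x = 31 mm in the gauge's frame), 17 mm above the cart top. The bar is 70 mm wide, its top 26 mm above the cart top.
- probe: The sliding probe: vertical steel rod 8 mm thick with a knob on top. Origin at its lower tip, z up. The tip starts 58 to 70 mm above the cart top and can go down to 12 mm. Friction holds it where it is left: 1.5 N of push lowers it, 4 N raises it. Do not press the tip on the housing with more than 40 N.
- probe_knob (a point): Grip point in the middle of the probe's black round knob: 130 mm above the tip, on the axis. The knob is 26 mm in diameter and reaches from 16 mm below this point to 12 mm above it. With the tip on the pocket's bottom it is 28 mm above the top of the head.
- lever (a joint): Angle of the clamp lever, rad: 0 = free, pointing to the gauge's front and 50 degrees up; grows as its end goes down; 0.873 is level; 0.95 is the end stop (locked from 0.8). It stays where it is left; about 2 N on its end moves it. It starts between 0 and 0.15.
- lever_end (a point): Middle of the top face of the lever's black end piece (24 mm long, 18 wide, 12 thick), 73 mm out from the pivot and 6 mm off the lever's centre line. It runs on an arc about the pivot; with the lever level it is 73 mm in front of and 6 mm above the pivot.
- lever_pivot (a point): Pivot of the lever, on the right (-y) side of the head: at x = 30, y = -48, z = 107 mm in the gauge's frame; the pivot axis is the gauge's y axis.
- housing: Workpiece: loose aluminium block, 150 long (x), 50 wide (y), 40 mm high, 0.45 kg. Origin at the centre of its underside, z up. Two rectangular pockets open upward: the deep one near the +x end (42 x 34 mm, 28 mm deep, centre x = 44 mm), a shallow one at x = -31 mm (28 x 34 mm, 8 mm deep). It starts flat on the cart, left of the gauge. Grasp across its width.
- pocket_floor (a point): Centre of the deep pocket's floor: 44 mm from the housing's middle towards +x, 12 mm above its underside.
- pocket_end (a point): Centre of the housing's end face beside the deep pocket (x = 75 mm, 20 mm above its underside). When this face meets the stop, the deep pocket is centred under the probe.

How it is judged (in metres and radians):
On the way, in this order (a step that is already met when the one before it is completed fails the run):
1. the housing lies flat on the base plate, deep pocket under the probe, its end within 6 mm of the stop and square to it within 8 degrees (horizontal distance between probe and pocket_floor below 0.011 m and x of pocket_end in the frame of gauge above 0.025 m and z of housing in the frame of gauge below 0.011 m and angle between housing's own z axis and vertical below 0.06 rad and angle between the x axis of housing and the x axis of gauge, either way round below 0.14 rad and linear speed of housing below 0.02 m/s), for 0.2 s.
2. the probe is down on the bottom of the deep pocket (within 2 mm), lever still free (all of step 1 and z of probe in the frame of housing below 0.014 m and value of joint lever below 0.5 rad), for 0.1 s.
3. the clamp lever is down (z of probe in the frame of housing below 0.014 m and value of joint lever above 0.8 rad), for 0.2 s.
At the end, for the whole second after the job is handed in: The housing lies still and flat on the base plate, its deep-pocket end within 6 mm of the stop, square to the gauge within 8 degrees and the pocket's centre within 11 mm of the probe's axis; the probe's tip is within 2 mm of the pocket's floor; the lever is at 0.8 rad or more (all of step 1 and all of step 3 and velocity of joint lever below 0.05 rad/s); the robot touches nothing.
It fails at once if the probe pressed on the housing with more than 40 N (contact force between probe and housing above 40 N).
It also fails if it takes over 72 s, if anything falls off the work surface, if the arm or the gripper's body presses on something with over 40 N, if the wrist force passes 120 N, or if a joint passes its speed limit or range.

## Working session

There is one attempt and no reset: what is moved stays moved. The work goes in short steps, Python scripts to look and compute and a shell command to move; the robot and the scene stay as the last step left them, time stands still between calls to the robot, and variables do not carry over. Pictures are saved under pics/ and viewed, at most 12 in all, crops included, and the job is handed in when it is done.

```bash
mkdir -p pics; ls
python3 - <<'E'
from bench import *
import cv2
s=read_state(); print(s)
for n in("scene","top"):
    im,d=get_image(n); cv2.imwrite(f"pics/{n}0.png",im)
    import numpy as np; np.save(f"pics/{n}0.npy",d)
    print(n,camera_model(n))
print(camera_model("wrist"))
E
```

```text
pics
{'clock': 0.0, 'joints': array([-1.01641772e+00,  3.85570405e-01,  6.59914733e-03, -4.94073447e-04,
       -1.19400102e+00, -2.58565219e-01]), 'joint_vel': array([ 4.23451094e-04,  4.05019846e-04,  3.47269527e-05, -1.39902703e-03,
        6.53577884e-05, -1.09092302e-03]), 'joint_efforts': array([ 7.41042750e-04, -3.92294312e+01,  1.88399112e+01,  4.18602079e+00,
       -4.61199641e-03,  8.44045644e-06]), 'position': array([ 182.01851428, -597.28607809,  230.20351926]), 'ee_rot': array([-1.47277766e-01,  9.89094547e-01,  1.09010796e-03, -2.19254057e-04]), 'contact_force': array([ 0.79696546,  0.26418519, -0.43577006]), 'wrist_torque': array([0.03357447, 0.00952514, 0.02027921]), 'grasp_force': 0.0, 'gripper_width': 85.36168288351033}
scene {'K': array([[416.91190467,   0.        , 257.23522865],
       [  0.        , 416.91190467, 194.85430122],
       [  0.        ,   0.        ,   1.        ]]), 'rvec': array([ 1.08899565, -2.00155823,  1.29049561]), 'tvec': array([299.56742341, 297.20240042, 653.83110302])}
top {'K': array([[423.05273142,   0.        , 259.39267568],
       [  0.        , 423.05273142, 190.33933135],
       [  0.        ,   0.        ,   1.        ]]), 'rvec': array([ 2.1531193 , -2.16126646,  0.16828565]), 'tvec': array([ 11.73243525, 534.97319667, 911.07119358])}
{'K': array([[297.31863964,   0.        , 259.26870451],
       [  0.        , 297.31863964, 198.90512486],
       [  0.        ,   0.        ,   1.        ]]), 'hand_eye': array([[-1.32243098e-03, -9.58506726e-01, -2.85066849e-01,
         7.34608672e+01],
       [ 9.99998910e-01, -1.08039630e-03, -1.00629877e-03,
        -1.06958493e+00],
       [ 6.56558970e-04, -2.85067869e-01,  9.58507110e-01,
        -1.42672460e+02],
       [ 0.00000000e+00,  0.00000000e+00,  0.00000000e+00,
         1.00000000e+00]])}
```

View pics/scene0.png

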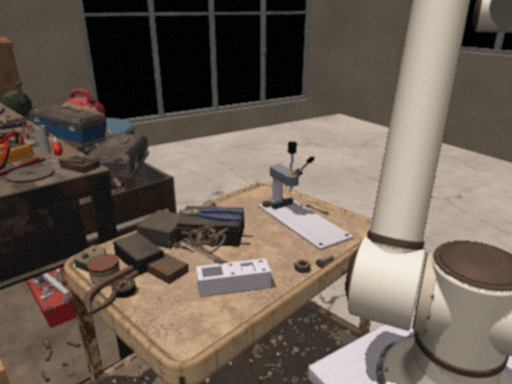

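View pics/top0.png

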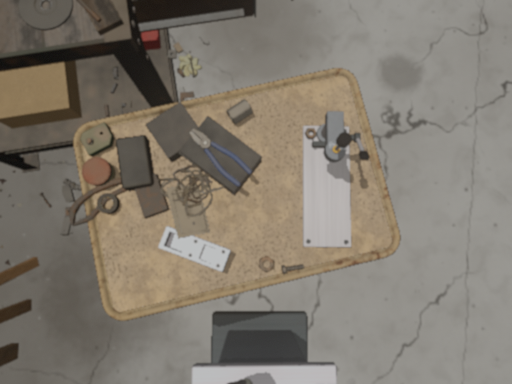

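The scene view shows the housing (197–271, 260–295) and the gauge behind it. In the top view the housing is at about (195,250) and the base plate spans (303–351, 125–246), with its open front towards the robot and the head at (335,140). Next I'll measure both and zoom in.

```bash
cat > h.py <<'E'
import numpy as np, cv2
from bench import *
from scipy.spatial.transform import Rotation as R
def ray(n,px):
    m=camera_model(n); Rm=cv2.Rodrigues(m["rvec"])[0]; px=np.atleast_2d(px).astype(float)
    d=np.c_[px,np.ones(len(px))]@np.linalg.inv(m["K"]).T
    return -Rm.T@m["tvec"], d@Rm
def plane(n,px,z):
    o,d=ray(n,px); return o+d*((z-o[2])/d[:,2])[:,None]
def proj(n,P):
    m=camera_model(n); return cv2.projectPoints(np.atleast_2d(P).astype(float),m["rvec"],m["tvec"],m["K"],None)[0][:,0]
def wray(px,s):
    """wrist pixels -> origin, directions in world, from state s"""
    m=camera_model("wrist"); K=m["K"]; px=np.atleast_2d(px).astype(float)
    v=(px-K[:2,2])/K[0,0]; r=np.linalg.norm(v,axis=1)
    d=np.c_[v*(np.sin(r)/np.maximum(r,1e-9))[:,None],np.cos(r)]
    Rt=R.from_quat(s["ee_rot"]).as_matrix(); H=m["hand_eye"]
    return Rt@H[:3,3]+s["position"], d@(Rt@H[:3,:3]).T
def wplane(px,s,z):
    o,d=wray(px,s); return o+d*((z-o[2])/d[:,2])[:,None]
E
python3 - <<'E'
from h import *
im=cv2.imread("pics/top0.png"); d=np.load("pics/top0.npy")
hsv=cv2.cvtColor(im,cv2.COLOR_BGR2HSV)
m=((hsv[...,1]<40)&(hsv[...,2]>150)).astype(np.uint8)
for name,(x0,y0,x1,y1),z in(("housing",(150,220,245,280),40),("plate",(295,115,360,255),8)):
    k=np.zeros_like(m);k[y0:y1,x0:x1]=m[y0:y1,x0:x1]
    c=max(cv2.findContours(k,0,2)[0],key=cv2.contourArea)
    b=cv2.boxPoints(cv2.minAreaRect(c)); P=plane("top",b,z)
    print(name,b.round(1).tolist(),P.round(1)[:,:2].tolist(),"ctr",P.mean(0).round(1),[np.linalg.norm(P[i]-P[i-1]).round(1) for i in range(4)],np.degrees(np.arctan2(*(P[1]-P[0])[[1,0]])).round(1),np.degrees(np.arctan2(*(P[2]-P[1])[[1,0]])).round(1))
a=cv2.resize(im[215:285,150:250],None,fx=4,fy=4,interpolation=2)
b=cv2.resize(im[100:200,290:390],None,fx=4,fy=4,interpolation=2)
s=cv2.imread("pics/scene0.png");c=cv2.resize(s[130:230,250:350],None,fx=4,fy=4);c2=cv2.resize(s[240:310,180:280],None,fx=4,fy=4)
cv2.imwrite("pics/c1.png",cv2.resize(np.vstack([np.hstack([a,c2]),np.hstack([b,c])]),(700,595)))
E
```

```text
housing [[156.60000610351562, 247.60000610351562], [165.3000030517578, 224.60000610351562], [230.1999969482422, 248.89999389648438], [221.5, 271.8999938964844]] [[408.9, 234.8], [459.0, 217.3], [405.2, 74.4], [355.8, 92.9]] ctr [407.2 154.9  40. ] [np.float64(151.5), np.float64(53.1), np.float64(152.7), np.float64(52.8)] -19.2 -110.6
plate [[303.0, 125.0], [350.0, 125.0], [350.0, 246.0], [303.0, 246.0]] [[694.9, -94.7], [694.9, -206.4], [410.6, -196.5], [411.1, -89.3]] ctr [ 552.9 -146.7    8. ] [np.float64(283.9), np.float64(111.6), np.float64(284.5), np.float64(107.2)] -90.0 178.0
```

View pics/c1.png

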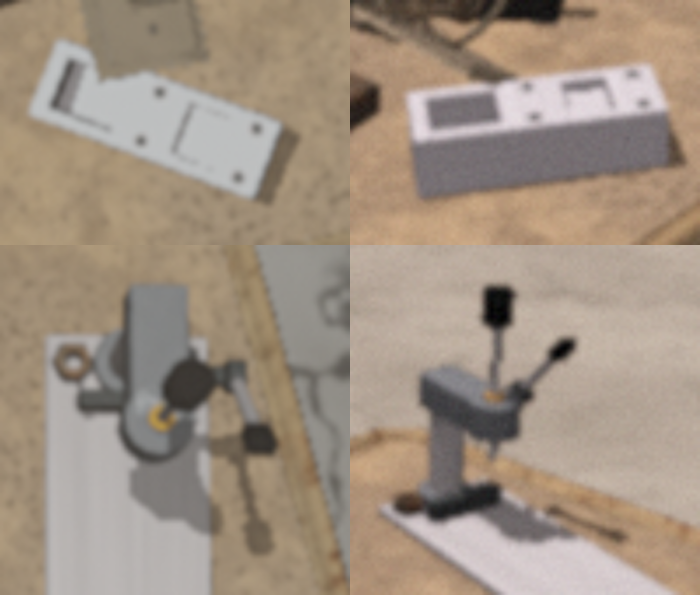

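Crop: the deep pocket is at the housing's left end in the top view (+y side), so the housing's yaw is about 70°. The gauge's yaw is about -1.5°. The knob is raised, and the lever end piece sits on the -y side. Now I'll plan the move above the housing's rear half.

```bash
cat >> h.py <<'E'
def plan(p,phi=None,s=None):
    """shift in tool axes (m) and turn (rotvec) to reach world p [mm], tool down with tool x at world angle phi (deg)"""
    s=s or read_state(); R0=R.from_quat(s["ee_rot"])
    sh=R0.inv().apply(np.array(p)-s["position"])/1000
    if phi is None: return sh.round(4)
    f=np.radians(phi); X=[np.cos(f),np.sin(f),0]; Z=[0,0,-1]
    Rt=R.from_matrix(np.c_[X,np.cross(Z,X),Z])
    return sh.round(4),(R0.inv()*Rt).as_rotvec().round(4)
E
python3 -c "
from h import *
print(plan([430,-200,232],197),plan([394,119,232],250))"
```

```text
(array([-0.353 ,  0.3079, -0.0011]), array([ 0.002 , -0.0001, -0.0011])) (array([-4.115e-01,  6.235e-01, -5.000e-04]), array([ 1.900e-03,  8.000e-04, -9.261e-01]))
```

```bash
python3 -m handwheel '[[-0.353,0.308,0,0,0,0,1],[-0.353,0.308,0,0,0,0,1],[-0.353,0.308,0,0,0,0,1],[-0.353,0.308,0,0,0,0,1],[-0.353,0.308,0,0,0,0,1],[-0.353,0.308,0,0,0,0,1],[-0.353,0.308,0,0,0,0,1],[-0.353,0.308,0,0,0,0,1],[-0.353,0.308,0,0,0,0,1]]'; python3 -c "
from h import *
print(plan([394,119,232],250))"
```

```text
clock: 1.23
position: [430.8, -198.7, 231.0]
ee_rot: [-0.149, 0.989, 0.0, -0.0]
contact_force: [-0.5, -0.2, -0.3]
gripper_width: 85.3
grasp_force: 0.0
(array([-0.0586,  0.3144, -0.0009]), array([ 6.000e-04, -2.000e-04, -9.222e-01]))
```

```bash
python3 -m handwheel '[[-0.059,0.314,0,0,0,-0.922,1],[-0.059,0.314,0,0,0,-0.922,1],[-0.059,0.314,0,0,0,-0.922,1],[-0.059,0.314,0,0,0,-0.922,1],[-0.059,0.314,0,0,0,-0.922,1],[-0.059,0.314,0,0,0,-0.922,1],[-0.059,0.314,0,0,0,-0.922,1],[-0.059,0.314,0,0,0,-0.922,1]]'
python3 - <<'E'
from h import *
s=read_state(); im,d=get_image("wrist"); cv2.imwrite("pics/w1.png",im)
hsv=cv2.cvtColor(im,cv2.COLOR_BGR2HSV)
m=((hsv[...,1]<40)&(hsv[...,2]>150)).astype(np.uint8)
m=cv2.morphologyEx(m,cv2.MORPH_OPEN,np.ones((3,3),np.uint8))
for c in cv2.findContours(m,0,2)[0]:
    if cv2.contourArea(c)<800: continue
    P=wplane(c[:,0].astype(float),s,40)[:,:2].astype(np.float32)
    r=cv2.minAreaRect(P); print(cv2.contourArea(c),cv2.boundingRect(c),r,cv2.boxPoints(r).round(1).tolist())
E
```

```text
clock: 2.22
position: [395.0, 115.7, 231.1]
ee_rot: [-0.571, 0.821, -0.0, -0.0]
contact_force: [0.2, 0.3, -0.3]
gripper_width: 85.1
grasp_force: 0.0
4166.0 (240, 146, 45, 120) ((405.9205627441406, 152.09762573242188), (150.14312744140625, 50.6158447265625), 69.1341552734375) [[355.5, 91.0], [402.79998779296875, 72.9000015258789], [456.29998779296875, 213.1999969482422], [409.0, 231.3000030517578]]
4190.0 (434, 50, 78, 91) ((80.25743865966797, 93.96986389160156), (102.2008285522461, 178.63417053222656), 89.6848373413086) [[-9.300000190734863, 43.400001525878906], [169.3000030517578, 42.400001525878906], [169.89999389648438, 144.60000610351562], [-8.800000190734863, 145.60000610351562]]
6987.0 (38, 0, 150, 107) ((521.8660888671875, -131.6444854736328), (97.67717742919922, 231.29623413085938), 88.83675384521484) [[405.29998779296875, -178.10000610351562], [636.5, -182.8000030517578], [638.5, -85.19999694824219], [407.20001220703125, -80.5]]
```

View pics/w1.png

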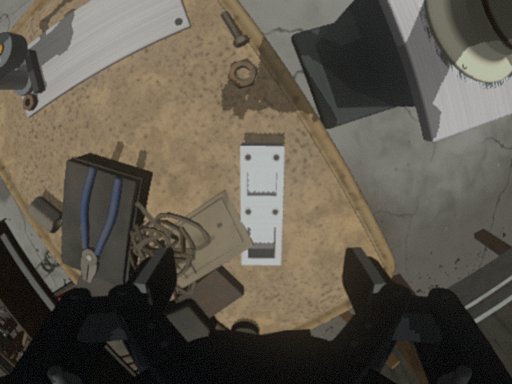

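The wrist view shows the housing clear at (240–285, 146–265), deep pocket at the lower end. The card at (220,235) stays outside the finger area. Measured centre is (405.9, 152.1) at yaw 69.1°, and the 150 x 50 size matches. I'll descend to grasp at housing x ≈ -38.

```bash
python3 -c "
from h import *
print(plan([392.3,116.6,10],249.1))"
```

```text
(array([0.    , 0.0028, 0.2212]), array([ 0.0003, -0.0005,  0.0088]))
```

```bash
python3 -m handwheel '[[0,0.003,0.06,0,0,0.009,1],[0,0.003,0.12,0,0,0.009,1],[0,0.003,0.17,0,0,0.009,1],[0,0.003,0.20,0,0,0.009,1],[0,0.003,0.221,0,0,0.009,1],[0,0.003,0.221,0,0,0.009,1],[0,0.003,0.221,0,0,0.009,-1],[0,0.003,0.221,0,0,0.009,-1],[0,0.003,0.221,0,0,0.009,-1],[0,0.003,0.221,0,0,0.009,-1]]'; python3 -m handwheel '[[0,0,0,0,0,0,-1],[0,0,0,0,0,0,-1],[0,0,0,0,0,0,-1],[0,0,0,0,0,0,-1]]'
```

```text
clock: 3.52
position: [393.0, 118.6, 11.6]
ee_rot: [-0.568, 0.823, -0.0, 0.001]
contact_force: [0.2, -3.5, 5.7]
gripper_width: 49.4
grasp_force: 62.4
clock: 4.03
position: [393.0, 118.6, 11.6]
ee_rot: [-0.568, 0.823, -0.0, 0.001]
contact_force: [1.1, -1.5, 6.5]
gripper_width: 49.2
grasp_force: 62.4
```

```bash
python3 -m handwheel '[[0,0,-0.03,0,0,0,-1],[0,0,-0.09,0,0,0,-1],[0,0,-0.12,0,0,0,-1],[0,0,-0.12,0,0,0,-1]]'; python3 -c "
from h import *
print(plan([425,-146,130],178.8))"
```

```text
clock: 4.53
position: [392.7, 119.0, 132.2]
ee_rot: [-0.568, 0.823, 0.0, 0.003]
contact_force: [-0.4, -0.4, -5.2]
gripper_width: 49.2
grasp_force: 64.9
(array([ 0.2363, -0.1241,  0.0012]), array([1.1000e-03, 6.2000e-03, 1.2295e+00]))
```

```bash
python3 -m handwheel '[[0.030,-0.016,0,0,0,0.13,-1],[0.06,-0.031,0,0,0,0.3,-1],[0.09,-0.047,0,0,0,0.47,-1],[0.12,-0.063,0,0,0,0.64,-1],[0.15,-0.079,0,0,0,0.8,-1],[0.18,-0.095,0,0,0,0.96,-1],[0.21,-0.11,0,0,0,1.1,-1],[0.23,-0.12,0,0,0,1.2,-1],[0.236,-0.124,0,0.001,0.006,1.23,-1],[0.236,-0.124,0,0.001,0.006,1.23,-1]]'
python3 - <<'E'
from h import *
s=read_state(); print(s["position"],s["gripper_width"]); im,d=get_image("wrist"); cv2.imwrite("pics/w2.png",im); np.save("pics/w2.npy",d)
t,_=get_image("top"); cv2.imwrite("pics/t2.png",t)
E
```

```text
clock: 5.78
position: [423.5, -146.2, 128.8]
ee_rot: [0.011, 1.0, -0.002, -0.004]
contact_force: [-0.1, 0.2, -4.4]
gripper_width: 49.1
grasp_force: 64.8
[ 423.51151557 -146.23896586  128.84977882] 49.137923097087615
```

View pics/w2.png

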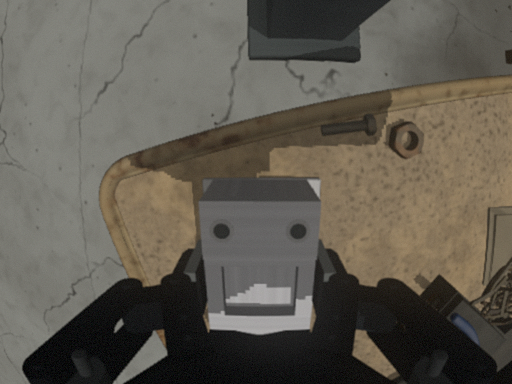

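The housing hangs level in the grip at (200–320, 178–330), with its rear end to the camera. The gauge is hidden below it, so I'll fit the base plate's edges in the first top picture.

Run:
```python
from h import *
im=cv2.imread("pics/top0.png"); hsv=cv2.cvtColor(im,cv2.COLOR_BGR2HSV)
sat=hsv[...,1].astype(float)
L=[];Rr=[];F=[]
def cross(v,i0): # subpixel crossing at 50%
    t=(v.max()+v.min())/2; i=np.argmax((v[:-1]-t)*(v[1:]-t)<=0); return i0+i+(t-v[i])/(v[i+1]-v[i])
for r in range(175,240): L.append((cross(sat[r,294:312],294)-0.5*0,r)); Rr.append((cross(sat[r,342:360],342),r))
for c in range(308,346): F.append((c,cross(sat[238:256,c],238)))
for n,e in(("L",L),("R",Rr),("F",F)):
    P=plane("top",e,8)
    v=cv2.fitLine(P[:,:2].astype(np.float32),cv2.DIST_HUBER,0,.01,.01).ravel(); 
    print(n,v.round(4),np.degrees(np.arctan2(v[1],v[0])).round(2))
# yellow bushing on head top, knob, for check
m=cv2.inRange(hsv,(15,120,120),(35,255,255)); k=np.zeros_like(m);k[125:170,315:365]=m[125:170,315:365]
p=np.argwhere(k)[:,::-1]; print(len(p),p.mean(0),plane("top",p.mean(0),122))
m=((hsv[...,2]<75)).astype(np.uint8);k=np.zeros_like(m);k[125:160,336:352]=m[125:160,336:352]
for c in cv2.findContours(k,0,2)[0]:
    if cv2.contourArea(c)>30: q,rr=cv2.minEnclosingCircle(c);print("knob",q,rr,plane("top",q,205))
# housing now
t=cv2.imread("pics/t2.png")
```

```text
L [ 9.999000e-01 -1.680000e-02  5.003668e+02 -8.942760e+01] -0.96
R [ 9.998000e-01 -1.780000e-02  5.018584e+02 -2.004440e+02] -1.02
F [ 1.610000e-02  9.999000e-01  4.089598e+02 -1.450900e+02] 89.08
15 [334.73333333 149.93333333] [[ 607.29971712 -145.40799001  122.        ]]
knob (343.515625, 140.078125) 8.092734336853027 [[ 606.44592528 -145.86509891  205.        ]]
```

```bash
python3 -c "
from h import *
print(plan([440,-144,24.5],179))"
```

```text
(array([-0.0167,  0.0024,  0.1049]), array([-0.0037, -0.0059, -0.0026]))
```

```bash
python3 -m handwheel '[[-0.017,0.002,0.03,-0.004,-0.006,-0.003,-1],[-0.017,0.002,0.07,-0.004,-0.006,-0.003,-1],[-0.017,0.002,0.095,-0.004,-0.006,-0.003,-1],[-0.017,0.002,0.105,-0.004,-0.006,-0.003,-1],[-0.017,0.002,0.105,-0.004,-0.006,-0.003,-1],[-0.017,0.002,0.105,-0.004,-0.006,-0.003,-1]]'
python3 - <<'E'
from h import *
print(plan([528,-145.2,24.5],179))
t,_=get_image("scene"); cv2.imwrite("pics/s3.png",cv2.resize(t[130:260,240:370],None,fx=4,fy=4,interpolation=2))
E
```

```text
clock: 6.62
position: [442.3, -144.9, 26.3]
ee_rot: [0.009, 1.0, -0.0, 0.002]
contact_force: [-1.2, 0.2, -4.1]
gripper_width: 48.9
grasp_force: 64.6
(array([-0.0857,  0.0012,  0.0022]), array([-0.0001,  0.0046,  0.0001]))
```

View pics/s3.png

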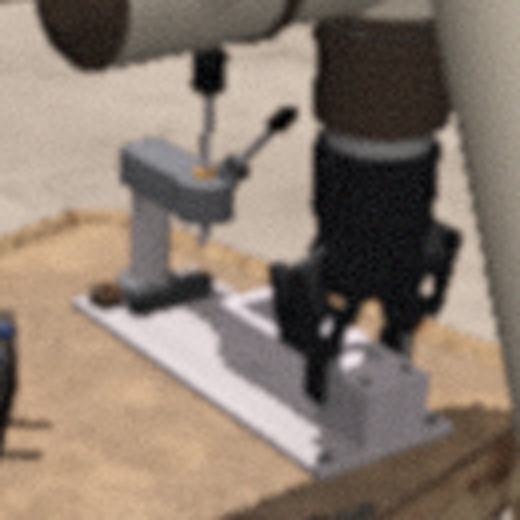

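The housing hangs level just above the plate, short of the probe. I want the position of the arm cylinder near the knob before advancing, so I'll take it from scene depth.

Run:
```python
from h import *
t,d=get_image("scene")
for u,v in((60,20),(100,40),(150,40),(200,30),(280,30),(208,75),(375,100),(375,200),(330,20)):
    p=(240+u/4,130+v/4); o,r=ray("scene",p); z=d[int(p[1]),int(p[0])]; print((u,v),(o+r[0]*z).round(0))
```

```text
(60, 20) [432.  83. 311.]
(100, 40) [407.  76. 305.]
(150, 40) [396.  54. 305.]
(200, 30) [396.  24. 305.]
(280, 30) [405. -35. 293.]
(208, 75) [ 598. -139.  198.]
(375, 100) [ 415. -115.  238.]
(375, 200) [ 413. -120.  177.]
(330, 20) [439. -99. 280.]
```

```bash
python3 -m handwheel '[[-0.02,0.001,0.003,0,0.003,0,-1],[-0.04,0.001,0.003,0,0.003,0,-1],[-0.06,0.001,0.003,0,0.003,0,-1],[-0.07,0.001,0.003,0,0.003,0,-1],[-0.076,0.001,0.003,0,0.003,0,-1],[-0.076,0.001,0.003,0,0.003,0,-1],[-0.076,0.001,0.003,0,0.003,0,-1]]'
```

```text
clock: 7.6
position: [516.3, -145.5, 22.3]
ee_rot: [0.009, 1.0, 0.0, -0.001]
contact_force: [0.3, 0.1, -5.1]
gripper_width: 48.7
grasp_force: 64.8
```

Now I'll lower it onto the plate, then creep forward to contact.

```bash
python3 -m handwheel '[[0,0,0.0015,0,0,0,-1],[0,0,0.003,0,0,0,-1],[0,0,0.003,0,0,0,-1],[0,0,0.003,0,0,0,-1]]'; python3 -m handwheel '[[-0.003,0,0,0,0,0,-1],[-0.006,0,0,0,0,0,-1],[-0.008,0,0,0,0,0,-1],[-0.008,0,0,0,0,0,-1],[-0.008,0,0,0,0,0,-1]]'
```

```text
clock: 8.1
position: [517.1, -145.5, 19.7]
ee_rot: [0.009, 1.0, -0.0, -0.0]
contact_force: [-2.8, -0.2, 0.8]
gripper_width: 48.9
grasp_force: 65.2
clock: 8.72
position: [525.4, -145.8, 19.7]
ee_rot: [0.009, 1.0, -0.0, -0.0]
contact_force: [-4.0, -0.0, 4.1]
gripper_width: 49.0
grasp_force: 65.9
```

```bash
python3 -m handwheel '[[-0.002,0,0,0,0,0,-1],[-0.003,0,0,0,0,0,-1],[-0.003,0,0,0,0,0,-1]]';python3 -m handwheel '[[-0.002,0,0,0,0,0,-1],[-0.003,0,0,0,0,0,-1],[-0.003,0,0,0,0,0,-1]]'
```

```text
clock: 9.1
position: [527.7, -145.8, 19.7]
ee_rot: [0.009, 1.0, -0.0, -0.001]
contact_force: [-6.8, -0.0, 6.5]
gripper_width: 48.8
grasp_force: 66.1
clock: 9.48
position: [527.6, -145.8, 19.7]
ee_rot: [0.009, 1.0, 0.0, -0.004]
contact_force: [-11.7, 0.9, 12.7]
gripper_width: 49.2
grasp_force: 67.0
```

Contact with the stop is at 527.6, where I predicted it. Releasing, then straight up.

```bash
python3 -m handwheel '[[0.002,0,0,0,0,0,-1],[0.002,0,0,0,0,0,1],[0.002,0,0,0,0,0,1],[0.002,0,0,0,0,0,1],[0.002,0,0,0,0,0,1],[0.002,0,0,0,0,0,1]]'; python3 -m handwheel '[[0.01,0,-0.02,0,0,0,1],[0.03,0,-0.06,0,0,0,1],[0.05,0,-0.12,0,0,0,1],[0.06,0,-0.18,0,0,0,1],[0.06,0,-0.24,0,0,0,-1],[0.06,0,-0.25,0,0,0,-1],[0.06,0,-0.25,0,0,0,-1]]'
python3 - <<'E'
from h import *
s=read_state(); print(s["position"],s["contact_force"],s["gripper_width"])
im,d=get_image("wrist"); cv2.imwrite("pics/w4.png",im)
t,dt=get_image("top"); sc,ds=get_image("scene"); cv2.imwrite("pics/t4.png",t);cv2.imwrite("pics/s4.png",sc); np.save("pics/s4.npy",ds)
a=cv2.resize(im,(400,300)); b=cv2.resize(t[110:260,280:380],(200,300)); c=cv2.resize(sc[130:260,240:370],(400,400))
o=np.zeros((580,800,3),np.uint8); o[:300,:400]=a;o[300:,:200]=b[:280];o[:400,400:]=c
cv2.imwrite("pics/v4.png",o)
E
```

```text
clock: 10.22
position: [529.3, -145.7, 19.3]
ee_rot: [0.009, 1.0, 0.0, -0.0]
contact_force: [-0.1, 0.1, 0.3]
gripper_width: 85.2
grasp_force: 0.0
clock: 11.1
position: [469.4, -144.5, 269.7]
ee_rot: [0.009, 1.0, 0.0, 0.0]
contact_force: [0.4, -0.4, -0.9]
gripper_width: 32.5
grasp_force: 0.0
[ 469.40667277 -144.45137275  269.73364055] [ 0.35407701 -0.3829943  -0.90498646] 32.54355055485537
```

View pics/v4.png

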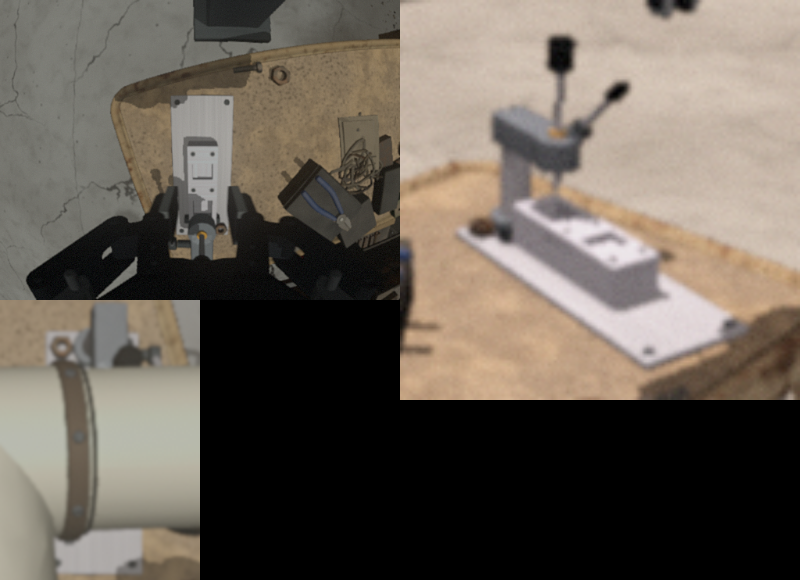

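The housing sits on the plate behind the stop with the deep pocket under the head (scene crop). The wrist crop shows it parallel to the plate, with the knob at about (202,228). Now I'll check numerically and triangulate the knob and lever end.

Run:
```python
from h import *
s=read_state(); im=cv2.imread("pics/w4.png"); hsv=cv2.cvtColor(im,cv2.COLOR_BGR2HSV)
m=((hsv[...,1]<40)&(hsv[...,2]>125)).astype(np.uint8); 
k=np.zeros_like(m); k[175:290,225:300]=m[175:290,225:300]
# housing top seen: row/col edges in wrist by grey profile
g=cv2.cvtColor(im,cv2.COLOR_BGR2GRAY).astype(int)
print("col256 rows 110-215",g[110:216:3,256].tolist()); print("row 215 cols",g[215,210:310:3].tolist()); print("row 150 cols",g[150,210:310:3].tolist())
# triangulate knob, lever end
sc=cv2.imread("pics/scene0.png"); t=cv2.imread("pics/top0.png")
def blob(im,x0,y0,x1,y1,th):
    k=(im[y0:y1,x0:x1].max(2)<th).astype(np.uint8); c=max(cv2.findContours(k,0,2)[0],key=cv2.contourArea)
    r=cv2.boundingRect(c); return np.array([x0+r[0]+r[2]/2-.5,y0+r[1]+r[3]/2-.5]),r
for n,bs,bt in(("knob",(282,138,302,160),(333,128,354,152)),("lever",(300,150,318,168),(355,145,372,165))):
    ps,r1=blob(sc,*bs,60); pt,r2=blob(t,*bt,75)
    o1,d1=ray("scene",ps);o2,d2=ray("top",pt); A=np.c_[d1[0],-d2[0]]; x,*_=np.linalg.lstsq(A,o2-o1,rcond=None)
    p,q=o1+x[0]*d1[0],o2+x[1]*d2[0]; print(n,ps,r1,pt,r2,((p+q)/2).round(1),"gap",np.linalg.norm(p-q).round(1))
```

```text
col256 rows 110-215 [71, 86, 113, 113, 123, 157, 152, 156, 156, 155, 155, 155, 158, 159, 157, 158, 158, 159, 157, 159, 159, 156, 102, 98, 73, 68, 162, 172, 164, 169, 166, 165, 169, 167, 165, 166]
row 215 cols [110, 112, 114, 119, 152, 154, 153, 156, 145, 98, 141, 165, 148, 168, 168, 166, 166, 168, 165, 170, 147, 163, 168, 158, 157, 160, 157, 159, 162, 123, 110, 117, 114, 126]
row 150 cols [128, 127, 128, 131, 152, 151, 155, 155, 153, 158, 156, 153, 155, 156, 157, 161, 158, 156, 164, 161, 163, 156, 160, 159, 157, 160, 157, 161, 162, 141, 120, 114, 119, 112]
knob [291.5 147.5] (6, 4, 8, 12) [344. 139.] (4, 4, 15, 15) [ 611.3 -148.5  195.7] gap 1.0
lever [310.5 160. ] (8, 8, 6, 5) [363.5 155. ] (4, 7, 10, 7) [ 587.9 -195.6  158.3] gap 1.4
```

Run:
```python
from h import *
s=read_state()
print("housing rear top",wplane([[256,186.5]],s,48),"plate front",wplane([[256,123.5]],s,8))
print("housing sides y",wplane([[238,215],[297,215]],s,48)[:,1],"plate",wplane([[221,215],[297,215],[221,150],[297,150]],s,8)[:,1])
print(plan([609,-147,250],179),plan([609,-147,214],179))
```

```text
housing rear top [[ 485.69887236 -150.49169466   48.        ]] plate front [[ 408.36617312 -149.25639779    8.        ]]
housing sides y [-174.65206842  -98.1460793 ] plate [-202.61923878  -93.03187849 -197.79225218  -94.11903208]
(array([-1.406e-01,  1.000e-04,  1.670e-02]), array([ 0.0003, -0.0051, -0.001 ])) (array([-1.408e-01,  1.000e-04,  5.270e-02]), array([ 0.0003, -0.0051, -0.001 ]))
```

The housing was pressed against the stop when released, and the measurement agrees to within a few mm. Next is the probe knob, with closed fingers.

```bash
python3 -m handwheel '[[-0.05,0,0.005,0,0,0,-1],[-0.10,0,0.01,0,-0.003,0,-1],[-0.13,0,0.015,0,-0.005,0,-1],[-0.141,0,0.017,0,-0.005,0,-1],[-0.141,0,0.027,0,-0.005,0,-1],[-0.141,0,0.037,0,-0.005,0,-1],[-0.141,0,0.044,0,-0.005,0,-1],[-0.141,0,0.044,0,-0.005,0,-1]]'
python3 - <<'E'
from h import *
s=read_state(); print(s["position"],s["gripper_width"],s["contact_force"])
im,_=get_image("wrist"); sc,_=get_image("scene")
o=np.zeros((400,800,3),np.uint8); o[:,:400]=cv2.resize(im[220:384,175:340],(400,400)); o[:,400:]=cv2.resize(sc[100:200,240:340],(400,400)); cv2.imwrite("pics/v5.png",o)
E
```

```text
clock: 12.25
position: [609.6, -147.2, 225.0]
ee_rot: [0.009, 1.0, 0.0, 0.001]
contact_force: [0.1, 0.3, 0.0]
gripper_width: -0.1
grasp_force: 0.0
[ 609.55393669 -147.15299988  224.95558144] -0.12671113313450283 [0.11652407 0.29282199 0.02042431]
```

View pics/v5.png

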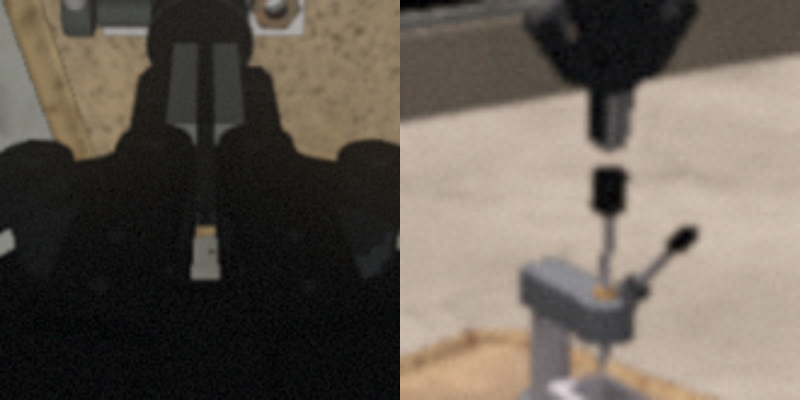

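Fingers are shut and aligned above the knob (gap at crop (608,158)). Lowering in stages.

```bash
python3 -m handwheel '[[0,0,0.006,0,0,0,-1],[0,0,0.012,0,0,0,-1],[0,0,0.016,0,0,0,-1],[0,0,0.02,0,0,0,-1],[0,0,0.024,0,0,0,-1],[0,0,0.028,0,0,0,-1],[0,0,0.031,0,0,0,-1],[0,0,0.031,0,0,0,-1]]'
python3 -m handwheel '[[0,0,0.003,0,0,0,-1],[0,0,0.006,0,0,0,-1],[0,0,0.009,0,0,0,-1],[0,0,0.012,0,0,0,-1],[0,0,0.012,0,0,0,-1]]'
```

```text
clock: 13.35
position: [610.5, -147.1, 193.8]
ee_rot: [0.009, 1.0, 0.0, 0.002]
contact_force: [-0.0, 0.4, 0.3]
gripper_width: 0.0
grasp_force: 0.0
clock: 13.98
position: [610.2, -147.1, 181.7]
ee_rot: [0.009, 1.0, 0.0, 0.001]
contact_force: [-0.9, -0.1, 0.7]
gripper_width: -0.3
grasp_force: 0.0
```

```bash
python3 -m handwheel '[[0,0,0.003,0,0,0,-1],[0,0,0.006,0,0,0,-1],[0,0,0.009,0,0,0,-1],[0,0,0.012,0,0,0,-1],[0,0,0.014,0,0,0,-1],[0,0,0.014,0,0,0,-1]]'
python3 - <<'E'
from h import *
sc,_=get_image("scene")
cv2.imwrite("pics/v6.png",cv2.resize(sc[100:230,240:370],(590,590),interpolation=2))
E
```

```text
clock: 14.72
position: [610.7, -147.2, 167.9]
ee_rot: [0.009, 1.0, -0.0, 0.002]
contact_force: [0.6, 0.1, 0.3]
gripper_width: 0.2
grasp_force: 0.0
```

View pics/v6.png

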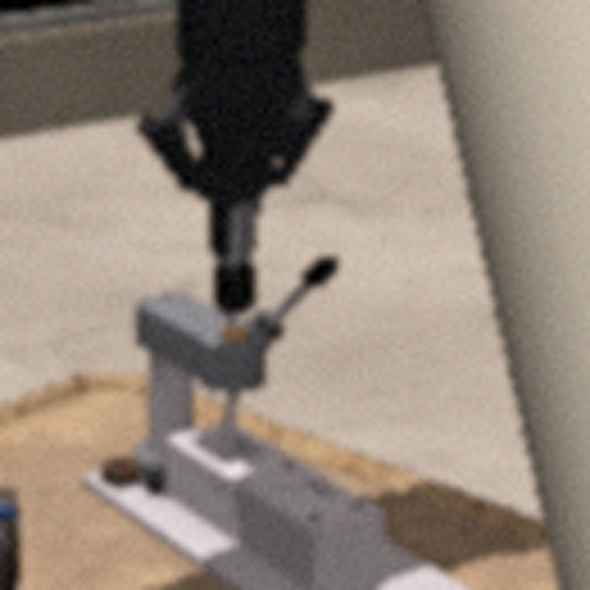

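The knob at (235,285) is following the fingers down and the probe is inside the pocket. Now 1 mm steps until I feel the floor.

```bash
python3 -m handwheel '[[0,0,0.001,0,0,0,-1],[0,0,0.002,0,0,0,-1],[0,0,0.003,0,0,0,-1],[0,0,0.004,0,0,0,-1]]'
python3 -m handwheel '[[0,0,0.0005,0,0,0,-1],[0,0,0.001,0,0,0,-1],[0,0,0.001,0,0,0,-1]]'
python3 -m handwheel '[[0,0,0.0005,0,0,0,-1],[0,0,0.001,0,0,0,-1],[0,0,0.001,0,0,0,-1]]'
```

```text
clock: 15.28
position: [610.9, -147.2, 164.4]
ee_rot: [0.009, 1.0, -0.0, 0.002]
contact_force: [1.2, 0.2, 1.6]
gripper_width: 0.0
grasp_force: 0.7
clock: 15.65
position: [610.8, -147.2, 163.3]
ee_rot: [0.009, 1.0, -0.0, 0.002]
contact_force: [0.6, 0.2, 0.4]
gripper_width: 0.1
grasp_force: 0.5
clock: 16.02
position: [610.6, -147.2, 162.2]
ee_rot: [0.009, 1.0, -0.0, 0.002]
contact_force: [0.5, 0.3, 1.4]
gripper_width: 0.2
grasp_force: 0.6
```

```bash
python3 -m handwheel '[[0,0,0.0005,0,0,0,-1],[0,0,0.001,0,0,0,-1],[0,0,0.001,0,0,0,-1]]'
python3 -m handwheel '[[0,0,0.0005,0,0,0,-1],[0,0,0.001,0,0,0,-1],[0,0,0.001,0,0,0,-1]]'
```

```text
clock: 16.4
position: [610.7, -147.2, 162.0]
ee_rot: [0.009, 1.0, -0.0, 0.002]
contact_force: [-0.1, 2.1, 4.9]
gripper_width: -0.0
grasp_force: 2.6
clock: 16.77
position: [610.7, -147.2, 161.8]
ee_rot: [0.009, 1.0, -0.0, 0.002]
contact_force: [-1.7, 1.3, 7.5]
gripper_width: 0.0
grasp_force: 4.1
```

The tip met the floor at TCP z 162.0, as expected, at about 7 N. I'll back off upward and go above the lever end.

```bash
python3 -m handwheel '[[0,0,0,0,0,0,-1],[0,0,-0.01,0,0,0,-1],[0,0,-0.04,0,0,0,-1],[0,0,-0.06,0,0,0,-1],[0.02,0.03,-0.06,0,0,0,-1],[0.024,0.048,-0.06,0,0,0,-1],[0.024,0.048,-0.06,0,0,0,-1]]'
python3 - <<'E'
from h import *
s=read_state(); print(s["position"],s["contact_force"])
im,_=get_image("wrist"); sc,_=get_image("scene"); t,_=get_image("top")
o=np.zeros((590,790,3),np.uint8); o[:,:590]=cv2.resize(sc[100:230,240:370],(590,590),interpolation=2); o[:200,590:]=cv2.resize(im[220:384,175:340],(200,200))
cv2.imwrite("pics/v7.png",o)
E
```

```text
clock: 17.65
position: [587.1, -97.7, 220.0]
ee_rot: [0.008, 1.0, -0.0, 0.002]
contact_force: [0.8, -0.6, 0.9]
gripper_width: -0.2
grasp_force: 0.0
[587.10558567 -97.70315626 220.00797881] [ 0.77981687 -0.60391566  0.87674122]
```

View pics/v7.png

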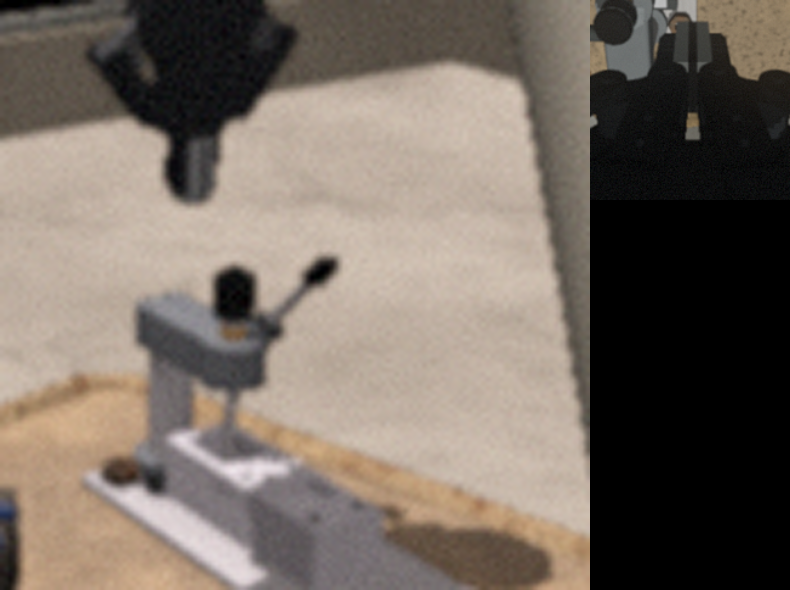

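The probe stays down (knob at (235,290)), but my y sign was wrong and the tool is on the +y side. Moving across to the lever, at height.

```bash
python3 -m handwheel '[[0,-0.05,0,0,0,0,-1],[0,-0.098,0,0,0,0,-1],[0,-0.098,0,0,0,0,-1],[0,-0.098,0.01,0,0,0,-1],[0,-0.098,0.03,0,0,0,-1],[0,-0.098,0.035,0,0,0,-1]]'
python3 - <<'E'
from h import *
sc,_=get_image("scene"); im,_=get_image("wrist")
o=np.zeros((400,800,3),np.uint8); o[:,:400]=cv2.resize(sc[110:210,260:360],(400,400),interpolation=2); o[:,400:]=cv2.resize(im[220:384,175:340],(400,400))
cv2.imwrite("pics/v8.png",o)
E
```

```text
clock: 18.55
position: [584.7, -195.7, 183.1]
ee_rot: [0.009, 1.0, 0.0, 0.0]
contact_force: [-0.5, 0.0, 0.3]
gripper_width: -0.4
grasp_force: 0.0
```

View pics/v8.png

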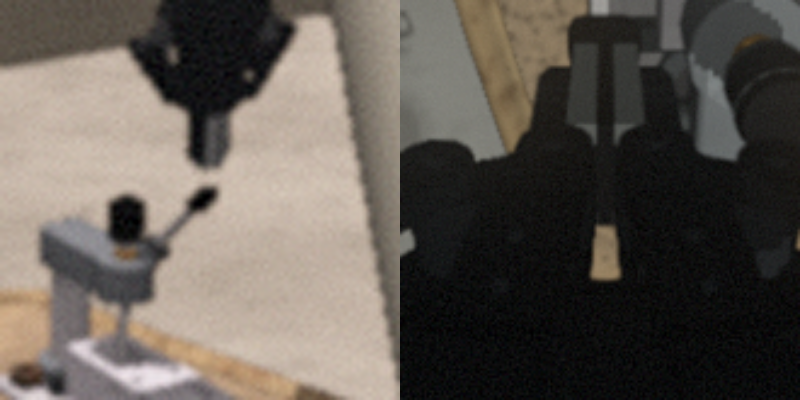

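Fingers (210,160) are directly above the lever end (205,195), and both line up in the wrist crop. Pressing down along the arc.

```bash
python3 -m handwheel '[[0.001,0,0.01,0,0,0,-1],[0.003,0,0.02,0,0,0,-1],[0.005,0,0.028,0,0,0,-1],[0.008,0,0.036,0,0,0,-1],[0.011,0,0.044,0,0,0,-1],[0.014,0,0.052,0,0,0,-1],[0.016,0,0.060,0,0,0,-1],[0.018,0,0.067,0,0,0,-1],[0.018,0,0.071,0,0,0,-1],[0.018,0,0.071,0,0,0,-1]]'
python3 -m handwheel '[[0,0,0.001,0,0,0,-1],[0,0,0.002,0,0,0,-1],[0,0,0.002,0,0,0,-1]]'
python3 -m handwheel '[[0,0,0.001,0,0,0,-1],[0,0,0.002,0,0,0,-1],[0,0,0.002,0,0,0,-1]]'
```

```text
clock: 19.9
position: [567.7, -196.3, 113.5]
ee_rot: [0.009, 1.0, 0.0, 0.002]
contact_force: [0.5, 0.7, 0.1]
gripper_width: -0.2
grasp_force: 0.0
clock: 20.27
position: [568.0, -196.4, 112.2]
ee_rot: [0.009, 1.0, -0.0, 0.002]
contact_force: [0.8, 0.9, 0.0]
gripper_width: 0.0
grasp_force: 0.5
clock: 20.65
position: [567.9, -196.4, 110.0]
ee_rot: [0.009, 1.0, -0.0, 0.002]
contact_force: [-0.8, 0.8, 1.2]
gripper_width: -0.4
grasp_force: 0.6
```

```bash
python3 -m handwheel '[[0,0,0.001,0,0,0,-1],[0,0,0.002,0,0,0,-1],[0,0,0.002,0,0,0,-1]]'
python3 -m handwheel '[[0,0,0.001,0,0,0,-1],[0,0,0.002,0,0,0,-1],[0,0,0.002,0,0,0,-1]]'
```

```text
clock: 21.02
position: [567.8, -196.4, 108.1]
ee_rot: [0.009, 1.0, -0.0, 0.002]
contact_force: [-1.1, 0.7, 2.1]
gripper_width: -0.2
grasp_force: 1.2
clock: 21.4
position: [567.9, -196.5, 107.8]
ee_rot: [0.009, 1.0, -0.0, 0.002]
contact_force: [-4.2, 2.6, 10.2]
gripper_width: 0.0
grasp_force: 4.9
```

The lever's end stop is reached at z ≈ 108 with a 10 N reaction. Retreating, then a final check.

```bash
python3 -m handwheel '[[0,0,0,0,0,0,-1],[0,0,-0.005,0,0,0,-1],[0,0,-0.03,0,0,0,-1],[0,0,-0.08,0,0,0,-1],[0,0,-0.13,0,0,0,-1],[0.06,0,-0.15,0,0,0,-1],[0.12,0,-0.15,0,0,0,-1],[0.12,0,-0.15,0,0,0,-1],[0.12,0,-0.15,0,0,0,-1]]'
python3 - <<'E'
from h import *
s=read_state(); sc,_=get_image("scene"); im,_=get_image("wrist")
o=np.zeros((590,790,3),np.uint8); o[:,:500]=cv2.resize(sc[130:248,250:350],(500,590),interpolation=2); o[:290,500:]=cv2.resize(im[100:320,150:370],(290,290))
cv2.imwrite("pics/v9.png",o)
E
```

```text
clock: 22.52
position: [447.9, -194.4, 256.0]
ee_rot: [0.009, 1.0, -0.0, 0.003]
contact_force: [0.6, -0.8, -0.0]
gripper_width: -0.2
grasp_force: 0.0
```

View pics/v9.png

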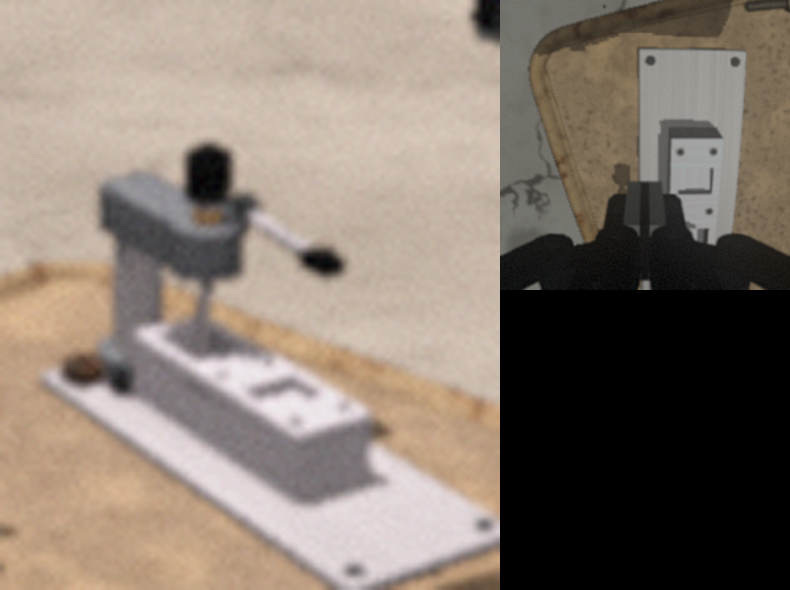

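The picture shows the lever level (325,260), the knob down (208,170), and the housing square and up against the stop bar (120,365). The gripper is clear.

```bash
python3 -c "
from bench import *
print(job_done())"
```

```text
the job is handed in; nothing more can be done
None
```

The job is handed in at about 23 s of 72: housing flat against the stop, probe resting on the deep pocket's floor (about 7 N of push), lever pressed to its end stop, gripper clear; `job_done()` gave no verdict.

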